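# Clamp the gauge anvil in the crank vise

### The job

The bench vise is wanted for the dark gauge anvil: first lift the paint marker off the vise bed and lay it in the blue tray, then stand the anvil upright on the bed between the jaws and let go of it. Then wind the red crank knob clockwise (as seen from the crank end) until the moving jaw has closed on the anvil and holds it firmly against the fixed jaw. Do not shift or tip the flask, the jar or the glue bottle that stand round the work.

Things in the scene. Friction and masses are not known exactly. Their poses are not given: they have to be found in the camera images.
- vise: Green vise, fixed, 185 mm long (its x), 104 mm wide (y). Origin on the table under its middle; x runs from the crank (at the right-hand end) to the fixed jaw, roughly along the front of the table, z up. Steel bed at z = 60 mm. Crank-end block: x = -90 to -72 mm, 90 mm wide, up to z = 142 mm; a yellow guard plate on top of it (z = 143 to 146 mm, 90 mm wide) juts out over the crank to x = -136 mm
- fixed_jaw: The fixed jaw, part of the vise at its far end: its frame is the vise's own frame; its rubber-faced gripping face is at x = +75 mm, 86 mm wide, from the bed (z = 60 mm) up to z = 94 mm
- jaw_face_front (a point): Middle of the moving jaw's gripping face (90 mm wide, z = 62 to 92 mm in the vise's frame), which looks to the vise's +x; the gap between the jaws is from here to the fixed jaw's face and is 88 to 102 mm at the start. Axes as the vise
- jaw_face (a joint): How far the spring-backed face of the moving jaw has been pushed back into its jaw, 0 to 7 mm (in m); the spring gives 3 N per mm. It stays 0 until the face presses on something; pushed back 4 mm or more with the anvil against the fixed jaw is a firm hold (the anvil's friction on the bed takes several N of that)
- crank (a joint): Crank angle (rad): 0 with knob straight up and jaws fully open (102 mm apart), growing clockwise as seen from the crank end looking along the vise's +x (up, then to its -y, then down); starts at 0 to 5.5, stops at 22. A full turn closes the jaw by 16 mm. Stiff screw (2 N at the knob, 4 N when clamping) that stays where it is left
- crank_axis (a point): Point on the crank's axis (which runs along the vise's x, 85 mm above the table) in the plane of the middle of the knob, at x = -145 mm in the vise's frame. Axes as the vise. The knob's middle moves round it on a circle of 42 mm radius
- knob_grip (a point): Middle of the red crank knob, a cylinder 24 mm in diameter, 64 mm long along the vise's x, that spins freely on its pin, so the tool need not turn with the crank. The crank arm begins 36 mm from here toward the vise. Because of the guard above, take it with the tool slanted, its upper end leaning away from the vise by 30 to 45 degrees
- marker_center (a point): Centre of the white round paint marker (142 mm long along its y, 18 mm thick, 22 g; its point is 10 mm above its underside; it can roll), which lies on the vise bed across it, between the jaws. z up
- paint_marker: The same paint marker, origin at the middle of its underside, y along its length
- anvil_center (a point): Centre (32.5 mm above its underside) of the dark gauge anvil: an upright stepped round block, base 70 mm in diameter and 36 mm high, with a post 27 mm in diameter on it up to 65 mm, the place to grip; 0.5 to 0.9 kg. Stands on the table beside the flask and the jar
- gauge_anvil: The same gauge anvil, origin at the middle of its underside, z up
- tray: Blue open tray, fixed, 80 mm (x) by 180 mm (y), 24 mm high, walls and floor 3 mm thick; origin at the middle of its underside, its long side along y
- solvent_flask_center (a point): Centre of the clear conical flask with a maroon cap, 84 mm in diameter, 108 mm high; leave alone
- cream_jar_center (a point): Centre of the cream-coloured jar, 52 mm in diameter, 56 mm high; leave alone
- glue_bottle_center (a point): Centre of the brown glue bottle with a blue spout, 32 mm in diameter, 84 mm high; leave alone

How it is judged:
By the outcome, as a careful person would: the job done as asked, in the order asked, and still so for the second after the job is handed in, with the robot touching nothing.
It also fails if it takes over 72 s, if anything falls off the work surface, if the arm or the gripper's body presses on something with over 40 N, if the wrist force passes 120 N, or if a joint passes its speed limit or range.

### The arm

A 6-joint arm with a two-finger parallel gripper is mounted at the origin on a cart in front of the work surface, level with it; the furniture and walls round the work are solid. World frame = base frame: x ahead of the robot, y to its left, z up, the work surface at z = 0. Lengths are in m, angles in rad, forces in N, time in s.
With the tool pointing down it reaches from about 0.25 to 0.775 m from the base axis. Payload 4 kg.
Tool frame: the origin (TCP) lies at the very end of the fingers, on their centre line; the grasp point (between the pads) lies 19 mm behind it; z points along the fingers, y is the line along which they close (so a half turn about z gives the same grasp; the last joint's range is limited). The gripper opens to 85 mm and grips with 20 to 120 N. Pads are 22 mm wide; open, the fingers measure 114 mm over their backs; the gripper's body (76 mm by 85 mm) begins 54 mm behind the grasp point. The pads swing forward as they close: fully open they stand 13 mm farther back than shut.
Start: joints at [-1.412, 0.087, 1.371, -0, 1.684, -0.103], TCP at [0.142, -0.531, 0.231] pointing down, gripper open.
Joint ranges: [-3.1, 3.1], [-0.76, 2.03], [0.27, 2.55], [-1.08, 4.22], [0.17, 2.65], [-2.57, 2.57]. Speed limits (rad/s): [2.79, 2.79, 3.14, 3.14, 3.14, 3.14].

### API

Orientations are given as a rotation vector (axis times angle).
In Python, from cell import manip gives the robot as it stands.
- The arm moves only by the tool carry_out, never from a script. Its argument "motion" is a list of rows, each a list of 2 entries, a list of its own where there are three numbers: the shift along the tool's x, y, z as a fraction of full scale, then the turn about the tool's z as a fraction of full scale. In form: [[[tx, ty, tz], roll], ...]. A call has 1 to 12 rows; each row is the pose to reach, as a shift and turn from the pose commanded when the call began, along the tool's axes at that moment, turning the shorter way round; what a row does not reach only later rows make up. Full scale, the value 1, is 0.4 m for a shift and 180 degrees for a turn. A row lasts 1/10 s, in which the tool goes at most 50 mm and 8.59 degrees, less where a joint would pass 70% of its speed; a pose out of reach is approached as far as the arm can. A call with a number of a shift or a turn outside -1 to 1 is refused whole. A call with a gripper value outside its range is refused whole. "gripper" is the gripper command: -1 is shut, 1 is fully open, values between are in proportion, set as the call begins (left out, the last holds). The fingers move at their own pace and stop on an object; the grip force is fixed at half the most. Time passes only in rows, so rows that repeat a pose let the fingers close. It gives the time, the measured TCP pose, the force, the opening and the grip force at its end, in the units of the state.
- manip.get_obs(): the state, without advancing time (a new reading comes with each control period).
- manip.grab_frame(name): name is "scene" or "top"; returns a dict with "frame" (384x512x3 uint8, red, green, blue), "range_z" (384x512 float32, m along the optical axis (not along the pixel's ray), 0 where there is no reading), "intrinsics" (3x3 intrinsics, pixels), "k1" (the pictures are not rectified: a ray, as slopes to the right and down, at radius r is drawn at 1 + k1 r^2 times it, then the intrinsics apply), "extrinsics" (4x4, takes a point from world to camera coordinates). Camera axes: x right, y down, z forward; pixel columns grow to the right and rows downward; lengths in m; the calibration is good to about 2 mm. A picture is of the moment at which its call begins.
- manip.sign_off(): hands the job in; it is judged then, once.
Trained networks look in the newest picture that a camera, given by its name, has taken for a name from the list of things; names that differ only in an ending like _2 or _b are one class to them, and where a whole thing is asked for, a point or a joint stands for the part that bears it (a point fixed in the world has none). Each returns a list of dicts, best first, with "p" (0 to 1); they miss things now and then, are a little off and sometimes report something else, mostly with a low value. They report only what shows in the picture. A call takes as long as a camera call.
- manip.find_in(camera, thing): "point" ([x, y, z] in m, in the coordinates of the camera as it stood for that picture, good to about 4 mm: the middle of the surface that is visible of it).
- manip.silhouettes(camera, thing): "region" (384x512 bool, what is visible of it).
The state is a dict: "clock": time; "q": joint angles; "qd": joint speeds; "effort": joint torques, N m; "eef_pos": TCP position; "orientation": TCP orientation; "ft_force": force on the tool from outside, world axes, zero at the start; "ft_torque": the same for the moment, N m; "gripper_width": finger opening in m; "gripper_force": force on a finger pad.
Only numpy, scipy, OpenCV 4.12 (cv2) and the standard library are available. Lean on these libraries where they do the work, as an engineer would, in place of code of your own. Each camera call takes 0.05 s, during which the arm holds its last target. There are 200 camera calls.

## Working session

There is one attempt and no reset: what is moved stays moved. The work goes in short steps, Python scripts to look and compute and a tool call to move; the robot and the scene stay as the last step left them, time stands still between calls to the robot, and variables do not carry over. Pictures are saved under pics/ and viewed, at most 12 in all, crops included, and the job is handed in when it is done.

Besides the shell and the picture viewer there is one more tool, called after "Call:" by a JSON object that holds its "api" and its "payload", one argument or row to a line. carry_out: Moves the arm, as the interface text tells. Shift numbers are shares of 0.4 m and turn numbers shares of 180 degrees, none past 1 either way. Its arguments: {"type":"object","properties":{"motion":{"type":"array"},"gripper":{"type":"number"}},"required":["motion"]}

```bash
ls; mkdir -p pics
cat > h.py <<'E'
import numpy as np, cv2
from cell import manip
from scipy.spatial.transform import Rotation as R
def cap(n):
    return manip.grab_frame(n)
def w(f,p):
    E=np.array(f["extrinsics"]); return E[:3,:3].T@(np.array(p)-E[:3,3])
def cloud(f):
    K=np.array(f["intrinsics"]);k1=f["k1"];z=f["range_z"]
    v,u=np.mgrid[:384,:512]; d=np.stack([(u-K[0,2])/K[0,0],(v-K[1,2])/K[1,1]],-1)
    s=d.copy()
    for _ in range(20): s=d/(1+k1*(s**2).sum(-1,keepdims=True))
    c=np.concatenate([s*z[...,None],z[...,None]],-1)
    E=np.array(f["extrinsics"]); return (c-E[:3,3])@E[:3,:3]
def tool():
    o=manip.get_obs(); return np.array(o["eef_pos"]),R.from_rotvec(o["orientation"]),o
E
cat > a.py <<'E'
from h import *
o=manip.get_obs();print({k:np.round(v,3) for k,v in o.items()})
for n in("scene","top"):
    f=cap(n);cv2.imwrite(f"pics/{n}0.png",f["frame"][...,::-1]); np.savez(f"{n}0.npz",**f)
    print(n,f["k1"],np.round(f["extrinsics"],3).tolist(),np.round(f["intrinsics"],1).tolist())
    for t in "vise fixed_jaw jaw_face_front crank knob_grip paint_marker gauge_anvil tray solvent_flask_center cream_jar_center glue_bottle_center".split():
        print(t,[(round(r["p"],2),np.round(w(f,r["point"]),3).tolist()) for r in manip.find_in(n,t)[:2]])
E
python3 a.py
```

```text
pics
{'clock': np.float64(0.0), 'q': array([-1.412,  0.088,  1.372, -0.   ,  1.684, -0.103]), 'qd': array([-0.002, -0.003, -0.001, -0.001,  0.003, -0.001]), 'effort': array([ 0.0000e+00, -3.5187e+01, -3.1327e+01, -0.0000e+00,  1.1000e-02,
        0.0000e+00]), 'eef_pos': array([ 0.142, -0.531,  0.23 ]), 'orientation': array([-3.112, -0.41 ,  0.   ]), 'ft_force': array([-0.12 , -0.456,  1.166]), 'ft_torque': array([ 0.038, -0.013,  0.016]), 'gripper_force': np.float64(0.0), 'gripper_width': np.float64(0.085)}
scene 0.007230067952245182 [[-0.703, -0.711, 0.016, 0.401], [-0.313, 0.289, -0.905, 0.212], [0.639, -0.641, -0.426, 0.817], [0.0, 0.0, 0.0, 1.0]] [[360.4, 0.0, 257.7], [0.0, 360.4, 193.0], [0.0, 0.0, 1.0]]
vise [(0.96, [0.5, -0.046, 0.075]), (0.63, [0.515, 0.375, 0.044])]
fixed_jaw [(0.62, [0.54, 0.28, 0.027]), (0.6, [0.517, 0.062, 0.085])]
jaw_face_front [(0.76, [0.516, -0.045, 0.079])]
crank [(0.66, [0.477, -0.161, 0.12])]
knob_grip [(0.56, [0.48, -0.166, 0.118])]
paint_marker [(0.43, [0.517, 0.002, 0.072])]
gauge_anvil [(0.98, [0.541, 0.274, 0.03]), (0.45, [0.52, -0.045, 0.085
[... 332 characters left out ...]
982, 0.951], [0.0, 0.0, 0.0, 1.0]] [[384.5, 0.0, 250.1], [0.0, 384.5, 191.3], [0.0, 0.0, 1.0]]
vise [(0.91, [0.515, -0.075, 0.093])]
fixed_jaw [(0.76, [0.525, 0.047, 0.092]), (0.22, [0.521, -0.051, 0.091])]
jaw_face_front [(0.57, [0.547, 0.262, 0.034]), (0.52, [0.519, -0.05, 0.09])]
crank [(0.44, [0.484, -0.188, 0.116])]
knob_grip [(0.47, [0.482, -0.185, 0.124])]
paint_marker [(0.79, [0.529, -0.002, 0.078]), (0.4, [0.522, -0.047, 0.095])]
gauge_anvil [(0.8, [0.547, 0.26, 0.036])]
tray [(0.63, [0.4, 0.299, 0.005])]
solvent_flask_center [(0.67, [0.539, 0.15, 0.05])]
cream_jar_center [(0.58, [0.528, 0.362, 0.052]), (0.56, [0.512, -0.072, 0.09])]
glue_bottle_center [(0.5, [0.407, 0.155, 0.037])]
```

View pics/scene0.png

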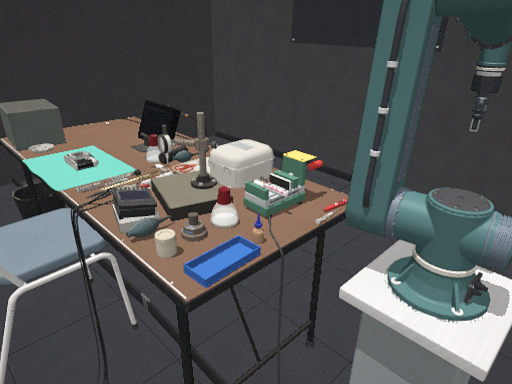

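View pics/top0.png

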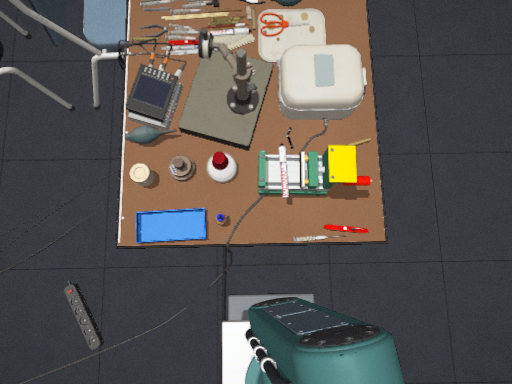

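The scene view shows the vise at (272,190), the anvil at (193,228), flask (225,208), jar (165,243), glue (258,232) and tray (222,260). In the top view the guard is at (341,165), the knob at (363,180), the marker at (284,172), anvil (181,167), tray (171,225). Now I'll measure precisely.

```bash
cat > b.py <<'E'
from h import *
def circ(P):
    A=np.c_[2*P,np.ones(len(P))];s=np.linalg.lstsq(A,(P**2).sum(1),rcond=None)[0]
    return s[:2],np.sqrt(s[2]+s[:2]@s[:2])
for n in("top","scene"):
    f=cap(n); C=cloud(f); hsv=cv2.cvtColor(f["frame"],cv2.COLOR_RGB2HSV)
    x,y,z=C[...,0],C[...,1],C[...,2]; ok=f["range_z"]>0
    reg=ok&(x>.38)&(x<.66)&(y>-.26)&(y<.13)
    ye=reg&(z>.13)&(z<.16)&(hsv[...,0]>20)&(hsv[...,0]<35)&(hsv[...,1]>120)
    P=C[ye]; print(n,"guard",len(P),np.round(cv2.minAreaRect(P[:,:2].astype(np.float32)),4) if 0 else cv2.minAreaRect((P[:,:2]*1000).astype(np.float32)),P[:,2].mean())
    g=reg&(hsv[...,0]>50)&(hsv[...,0]<90)&(hsv[...,1]>60)
    for a,b in((.085,.102),(.13,.16)):
        m=g&(z>a)&(z<b); 
        if m.sum()>20: print("green",a,m.sum(),cv2.minAreaRect((C[m][:,:2]*1000).astype(np.float32)),C[m][:,2].mean())
    red=reg&((hsv[...,0]<8)|(hsv[...,0]>172))&(hsv[...,1]>150)&(z>.03)
    r=red&(y<-.11); print("knob",r.sum(),C[r].mean(0).round(4),C[r].min(0).round(3),C[r].max(0).round(3))
    for t in("paint_marker","gauge_anvil","tray","solvent_flask_center","cream_jar_center","glue_bottle_center"):
        s=manip.silhouettes(n,t)
        if not s: print(t,"none");continue
        m=s[0]["region"]&ok; P=C[m]; print(t,round(s[0]["p"],2),m.sum(),"mean",P.mean(0).round(4),"zmax",np.percentile(P[:,2],98).round(4),"rect",np.round(cv2.boxPoints(cv2.minAreaRect((P[:,:2]*1000).astype(np.float32)))).tolist())
        if t=="paint_marker":
            Q=P[P[:,2]>.065]; c=Q.mean(0);u=np.linalg.svd(Q-c)[2][0];print("  axis",u.round(3),c.round(4),((Q-c)@u).min().round(3),((Q-c)@u).max().round(3))
        if t=="gauge_anvil":
            Q=P[P[:,2]>.055]; print("  top",len(Q),Q.mean(0).round(4),(Q.max(0)-Q.min(0)).round(3))
            Q=P[(P[:,2]>.03)&(P[:,2]<.042)]; print("  ring",circ(Q[:,:2]),Q.mean(0),Q.min(0).round(3),Q.max(0).round(3))
        
    m=ok&(hsv[...,0]>100)&(hsv[...,0]<125)&(hsv[...,1]>150)&(z>.015)&(y>.2)&(y<.42)&(x<.5)&(x>.3)
    print("tray rim",cv2.minAreaRect((C[m][:,:2]*1000).astype(np.float32)),C[m][:,2].max())
E
python3 b.py
```

```text
top guard 1029 ((522.143798828125, -135.92320251464844), (64.8819351196289, 90.4178237915039), 87.96281433105469) 0.1462290723067418
green 0.085 570 ((524.9678955078125, -28.326187133789062), (174.59918212890625, 89.6446762084961), 88.45413970947266) 0.09503610013019076
knob 170 [ 0.4842 -0.1829  0.1191] [ 0.475 -0.208  0.108] [ 0.498 -0.144  0.127]
paint_marker 0.82 332 mean [ 0.5238 -0.004   0.0754] zmax 0.0813 rect [[458.0, 2.0], [459.0, -15.0], [594.0, -10.0], [593.0, 7.0]]
  axis [-0.999 -0.037 -0.022] [ 0.5236 -0.0043  0.076 ] -0.07 0.065
gauge_anvil 0.73 541 mean [0.5476 0.2611 0.0346] zmax 0.0675 rect [[505.0, 269.0], [549.0, 217.0], [599.0, 259.0], [555.0, 312.0]]
  top 89 [0.5527 0.2644 0.0651] [0.024 0.023 0.016]
  ring (array([0.55434667, 0.26552211]), np.float64(0.022973755396058705)) [0.55089956 0.26325638 0.0355469 ] [0.525 0.237 0.03 ] [0.582 0.293 0.041]
tray 0.59 2250 mean [0.3983 0.2937 0.0065] zmax 0.0257 rect [[353.0, 387.0], [359.0, 199.0], [447.0, 202.0], [441.0, 390.0]]
solvent_flask_center 0.57 757 mean [0.541  0.1537 0.0589] zmax 0.1103 rect [[506.0, 122.0],
[... 1326 characters left out ...]
3 0.24  0.03 ] [0.581 0.296 0.041]
tray 0.84 2159 mean [0.3997 0.2952 0.0112] zmax 0.0265 rect [[350.0, 381.0], [360.0, 167.0], [475.0, 172.0], [466.0, 386.0]]
solvent_flask_center 0.79 833 mean [0.5382 0.1694 0.0509] zmax 0.1105 rect [[492.0, 161.0], [698.0, -60.0], [759.0, -4.0], [553.0, 217.0]]
cream_jar_center 0.9 549 mean [0.5188 0.3741 0.0385] zmax 0.0585 rect [[494.0, 378.0], [519.0, 335.0], [581.0, 370.0], [557.0, 413.0]]
glue_bottle_center 0.75 235 mean [0.4068 0.1636 0.0343] zmax 0.0756 rect [[387.0, 163.0], [491.0, 46.0], [514.0, 66.0], [409.0, 183.0]]
tray rim ((395.22723388671875, 292.1771240234375), (82.05903625488281, 180.59373474121094), 2.55391001701355) 0.028296776919059838
```

```bash
cat >> h.py <<'E'
def yang(Rm): y=Rm.as_matrix()[:,1]; return np.degrees(np.arctan2(y[1],y[0]))
def to(*targets):
    """targets: (x,y,z,yangle) world -> fractions in the present tool frame"""
    p,r,o=tool(); print("now",p.round(4),"yang",yang(r).round(2),"q6",np.degrees(o["q"][5]).round(1),"zaxis",r.as_matrix()[:,2].round(3),"t",round(o["clock"],2),"F",np.round(o["ft_force"],1),"w",round(o["gripper_width"],4))
    for x,y,z,a in targets:
        s=r.inv().apply(np.array([x,y,z])-p)/.4
        d=(-(a-yang(r))+180)%360-180
        print((x,y,z,a),"->",s.round(4).tolist(),round(d/180,4))
V0=np.array([.5251,-.0319]);VA=np.radians(88.2)
def vise(x,y): return V0+x*np.array([np.cos(VA),np.sin(VA)])+y*np.array([-np.sin(VA),np.cos(VA)])
E
python3 - <<'E'
from h import *
f=np.load("top0.npz");C=cloud(f);x,y,z=C[...,0],C[...,1],C[...,2];ok=f["range_z"]>0
for x0 in np.arange(.3,.86,.05):
    print(round(x0,2),[int(1000*z[m].max()) if (m:=ok&(x>=x0)&(x<x0+.05)&(y>=y0)&(y<y0+.05)).any() else -1 for y0 in np.arange(-.35,.5,.05)])
to((.526,-.003,.2,-87.9),(.526,-.003,.062,-87.9))
E
```

```text
0.3 [-709, 2, 3, 4, 4, 4, 11, 4, 3, 8, 3, 4, 4, 4, 4, 4, -707]
0.35 [-707, 5, 15, 19, 14, 15, 19, 5, 6, 25, 34, 26, 28, 28, 30, 5, -707]
0.4 [-1, 4, 6, 5, 5, 7, 6, 6, 11, 55, 86, 29, 28, 27, 27, 6, -1]
0.45 [-1, 4, 124, 150, 150, 99, 95, 100, 97, 5, 5, 6, 6, 6, 5, 5, -1]
0.5 [-1, 6, 4, 150, 151, 100, 96, 98, 98, 112, 112, 39, 69, 60, 61, 7, -1]
0.55 [-1, 5, 5, 151, 150, 99, 97, 99, 100, 110, 111, 39, 70, 5, 60, 5, -1]
0.6 [-1, 10, 15, 14, 15, 11, 9, 6, 51, 51, 51, 50, 39, 50, 54, 38, -1]
0.65 [-1, 6, 98, 121, 119, 121, 119, 6, 198, 60, 50, 52, 72, 78, 85, 85, -1]
0.7 [-1, 5, 119, 127, 129, 129, 127, 83, 288, 287, 51, 51, 74, 85, 88, 86, -1]
0.75 [-1, 5, 120, 128, 130, 131, 127, 50, 199, 199, 215, 52, 77, 84, 88, 7, -1]
0.8 [-1, 5, 120, 127, 130, 130, 126, 85, 51, 197, 247, 51, 28, 86, 87, 5, -1]
0.85 [-1, 4, 4, -1, 110, 111, 102, 13, 49, 47, 51, 46, 49, 61, 13, 13, 11]
now [ 0.1423 -0.5313  0.2314] yang -75.0 q6 -5.9 zaxis [ 0. -0. -1.] t 1.9 F [-0.2  0.4  0.7] w 0.0857
(0.526, -0.003, 0.2, -87.9) -> [1.2682, -1.0275, 0.0783] 0.0717
(0.526, -0.003, 0.062, -87.9) -> [1.2682, -1.0275, 0.4233] 0.0717
```

Call:
{"api": "carry_out", "payload": {
  "motion": [
    [[0.9, -0.7, 0.04], 0.07],
    [[0.9, -0.7, 0.04], 0.07],
    [[0.9, -0.7, 0.04], 0.07],
    [[0.9, -0.7, 0.04], 0.07],
    [[0.9, -0.7, 0.04], 0.07],
    [[0.9, -0.7, 0.04], 0.07],
    [[0.9, -0.7, 0.04], 0.07],
    [[0.9, -0.7, 0.04], 0.07],
    [[0.9, -0.7, 0.04], 0.07],
    [[0.9, -0.7, 0.04], 0.07],
    [[0.9, -0.7, 0.04], 0.07]
  ],
  "gripper": -0.06
}}

```text
clock: 3.0
eef_pos: [0.4181, -0.1665, 0.2152]
orientation: [3.14, 0.072, -0.001]
ft_force: [-0.5, -0.4, -0.1]
gripper_width: 0.0399
gripper_force: 0.0
```

```bash
python3 -c "
from h import *
to((.526,-.003,.13,-87.9),(.526,-.003,.0625,-87.9))"
```

```text
now [ 0.4181 -0.1665  0.2152] yang -87.39 q6 58.5 zaxis [-0. -0. -1.] t 3.0 F [-0.5 -0.4 -0.1] w 0.0399
(0.526, -0.003, 0.13, -87.9) -> [0.2881, -0.396, 0.2129] 0.0029
(0.526, -0.003, 0.0625, -87.9) -> [0.2882, -0.3961, 0.3816] 0.0029
```

Call:
{"api": "carry_out", "payload": {
  "motion": [
    [[0.288, -0.396, 0.04], 0.003],
    [[0.288, -0.396, 0.04], 0.003],
    [[0.288, -0.396, 0.04], 0.003],
    [[0.288, -0.396, 0.04], 0.003],
    [[0.288, -0.396, 0.04], 0.003],
    [[0.288, -0.396, 0.213], 0.003],
    [[0.288, -0.396, 0.25], 0.003],
    [[0.288, -0.396, 0.29], 0.003],
    [[0.288, -0.396, 0.33], 0.003],
    [[0.288, -0.396, 0.36], 0.003],
    [[0.288, -0.396, 0.378], 0.003],
    [[0.288, -0.396, 0.378], 0.003]
  ]
}}

```text
clock: 4.2
eef_pos: [0.5254, -0.0056, 0.0633]
orientation: [3.141, 0.049, -0.003]
ft_force: [-0.7, 0.4, 0.7]
gripper_width: 0.04
gripper_force: 0.0
```

```bash
python3 -c "
from h import *
to((.526,-.003,.13,-87.9))
f=cap('scene');cv2.imwrite('pics/m1.png',cv2.resize(f['frame'][130:250,210:370,::-1],(800,600),interpolation=3))"
```

```text
now [ 0.5254 -0.0056  0.0633] yang -88.23 q6 81.4 zaxis [-0.002 -0.    -1.   ] t 4.2 F [-0.7  0.4  0.7] w 0.04
(0.526, -0.003, 0.13, -87.9) -> [0.0015, -0.0065, -0.1667] -0.0018
```

View pics/m1.png

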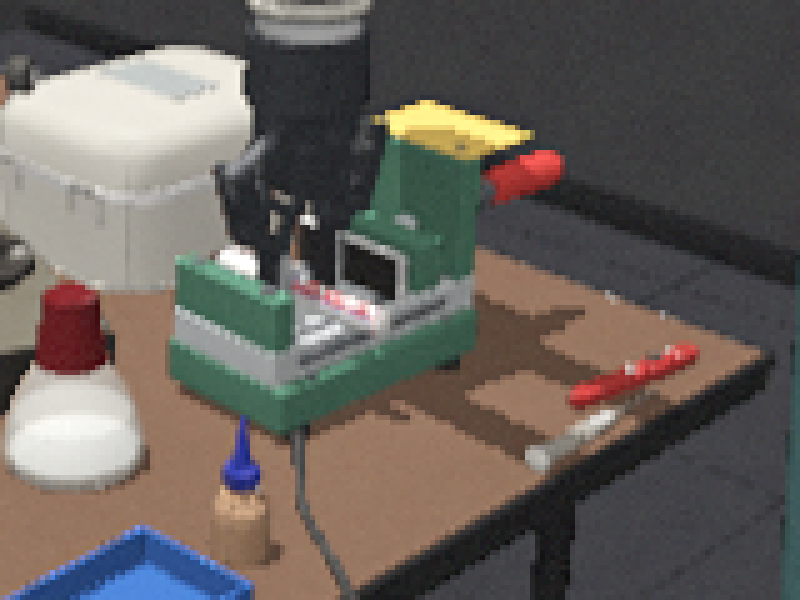

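The picture shows the fingers straddling the marker on the bed (around (320,290) in the crop). I'll close on it.

Call:
{"api": "carry_out", "payload": {
  "motion": [
    [[0, 0, 0], 0],
    [[0, 0, 0], 0],
    [[0, 0, 0], 0],
    [[0, 0, 0], 0],
    [[0, 0, 0], 0],
    [[0, 0, 0], 0],
    [[0, 0, -0.03], 0],
    [[0, 0, -0.1], 0],
    [[0, 0, -0.2], 0],
    [[0, 0, -0.3], 0],
    [[0, 0, -0.36], 0],
    [[0, 0, -0.36], 0]
  ],
  "gripper": -1
}}

```text
clock: 5.45
eef_pos: [0.5282, -0.0046, 0.2135]
orientation: [3.14, 0.051, 0.015]
ft_force: [0.1, 0.6, 0.0]
gripper_width: 0.0138
gripper_force: 58.8
```

```bash
python3 -c "
from h import *
to((.3965,.291,.2,2.45),(.3965,.291,.03,2.45),(.3965,.291,.008,2.45))
f=cap('scene');cv2.imwrite('pics/m2.png',cv2.resize(f['frame'][100:250,190:390,::-1],(800,600),interpolation=3))"
```

```text
now [ 0.5282 -0.0046  0.2135] yang -88.12 q6 81.5 zaxis [ 0.009 -0.001 -1.   ] t 5.45 F [0.1 0.6 0. ] w 0.0138
(0.3965, 0.291, 0.2, 2.45) -> [-0.3052, -0.7495, 0.0299] -0.5032
(0.3965, 0.291, 0.03, 2.45) -> [-0.3092, -0.75, 0.4549] -0.5032
(0.3965, 0.291, 0.008, 2.45) -> [-0.3097, -0.7501, 0.5099] -0.5032
```

View pics/m2.png

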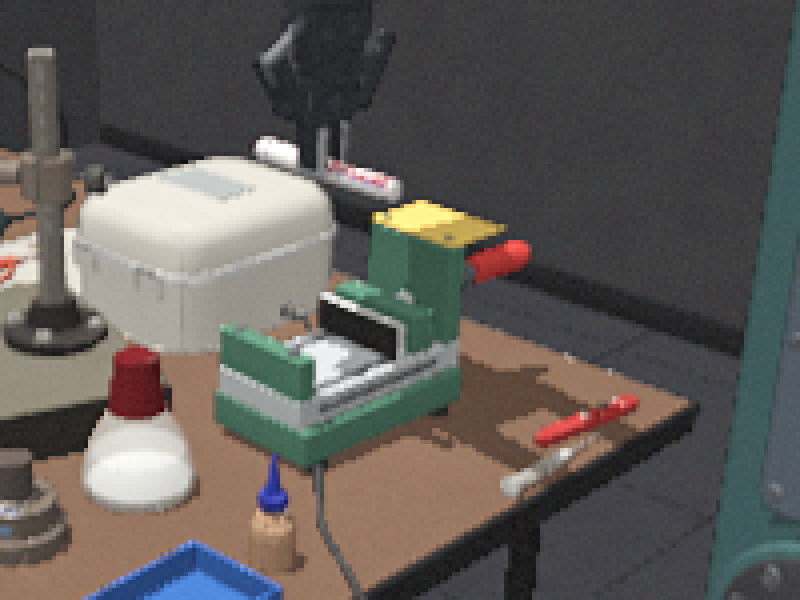

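The marker is held (crop (325,170)) and the bed is empty. Carrying to the tray.

Call:
{"api": "carry_out", "payload": {
  "motion": [
    [[-0.31, -0.75, 0.03], -0.503],
    [[-0.31, -0.75, 0.03], -0.503],
    [[-0.31, -0.75, 0.03], -0.503],
    [[-0.31, -0.75, 0.03], -0.503],
    [[-0.31, -0.75, 0.03], -0.503],
    [[-0.31, -0.75, 0.03], -0.503],
    [[-0.31, -0.75, 0.03], -0.503],
    [[-0.31, -0.75, 0.03], -0.503],
    [[-0.31, -0.75, 0.03], -0.503],
    [[-0.31, -0.75, 0.03], -0.503],
    [[-0.31, -0.75, 0.03], -0.503],
    [[-0.31, -0.75, 0.03], -0.503]
  ]
}}

```text
clock: 6.7
eef_pos: [0.3912, 0.2908, 0.1936]
orientation: [-2.173, -2.267, 0.007]
ft_force: [0.2, -0.4, -0.5]
gripper_width: 0.0137
gripper_force: 58.9
```

```bash
python3 -c "
from h import *
to((.3965,.291,.2,2.45),(.3965,.291,.03,2.45),(.3965,.291,.009,2.45))
p,_,_=tool()
for n in ('scene','top'):
    f=cap(n);C=cloud(f);s=manip.silhouettes(n,'paint_marker')
    if s: 
        Q=C[s[0]['region']&(f['range_z']>0)];c=Q.mean(0);print(n,s[0]['p'],len(Q),(c-p).round(4),np.linalg.svd(Q-c)[2][0].round(3),np.percentile(Q-p,[2,98],axis=0).round(3).tolist())
    if n=='scene': cv2.imwrite('pics/m3.png',cv2.resize(f['frame'][150:300,130:330,::-1],(800,600),interpolation=3))"
```

```text
now [0.3912 0.2908 0.1936] yang 2.4 q6 27.5 zaxis [-0.004 -0.002 -1.   ] t 6.7 F [ 0.2 -0.4 -0.5] w 0.0137
(0.3965, 0.291, 0.2, 2.45) -> [-0.0, 0.0131, -0.016] -0.0003
(0.3965, 0.291, 0.03, 2.45) -> [0.0009, 0.0149, 0.409] -0.0003
(0.3965, 0.291, 0.009, 2.45) -> [0.001, 0.0151, 0.4615] -0.0003
scene 0.71 297 [-0.0037  0.012   0.0075] [-0.296  0.943  0.15 ] [[-0.011, -0.064, -0.001], [0.002, 0.069, 0.016]]
top 0.64 162 [ 0.0032 -0.0472  0.0095] [-0.144 -0.508  0.849] [[-0.004, -0.07, 0.004], [0.011, -0.025, 0.015]]
```

View pics/m3.png

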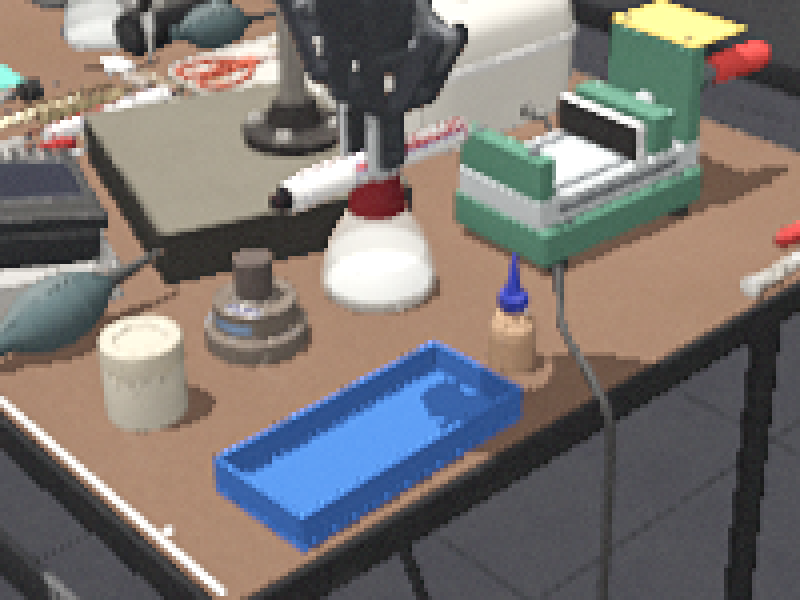

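The marker is held level, along the tray's long side, at crop (280,200)-(465,130). Lowering it.

Call:
{"api": "carry_out", "payload": {
  "motion": [
    [[0, 0, 0.1], 0],
    [[0, 0, 0.2], 0],
    [[0, 0, 0.3], 0],
    [[0, 0, 0.38], 0],
    [[0, 0, 0.42], 0],
    [[0, 0, 0.44], 0],
    [[0, 0, 0.45], 0],
    [[0, 0, 0.46], 0],
    [[0, 0, 0.47], 0],
    [[0, 0, 0.47], 0]
  ]
}}

```text
clock: 7.9
eef_pos: [0.3931, 0.2916, 0.0088]
orientation: [2.174, 2.267, 0.003]
ft_force: [0.4, 0.4, 0.2]
gripper_width: 0.0136
gripper_force: 58.9
```

```bash
python3 -c "
from h import *
to((.3965,.291,.0075,2.45))"
```

```text
now [0.3931 0.2916 0.0088] yang 2.4 q6 27.5 zaxis [ 0.002  0.001 -1.   ] t 7.9 F [0.4 0.4 0.2] w 0.0136
(0.3965, 0.291, 0.0075, 2.45) -> [-0.0019, 0.0085, 0.0031] -0.0003
```

Call:
{"api": "carry_out", "payload": {
  "motion": [
    [[0, 0.007, 0.006], 0],
    [[0, 0.007, 0.007], 0],
    [[0, 0.007, 0.007], 0]
  ]
}}

```text
clock: 8.2
eef_pos: [0.3959, 0.2921, 0.0084]
orientation: [2.174, 2.268, 0.003]
ft_force: [-5.4, -1.8, 14.0]
gripper_width: 0.0138
gripper_force: 60.4
```

Call:
{"api": "carry_out", "payload": {
  "motion": [
    [[0, 0, 0], 0],
    [[0, 0, 0], 0],
    [[0, 0, 0], 0],
    [[0, 0, 0], 0],
    [[0, 0, -0.03], 0],
    [[0, 0, -0.1], 0],
    [[0, 0, -0.2], 0],
    [[0, 0, -0.3], 0],
    [[0, 0, -0.4], 0],
    [[0, 0, -0.4], 0]
  ],
  "gripper": -0.3
}}

```text
clock: 9.2
eef_pos: [0.3986, 0.2934, 0.1736]
orientation: [2.171, 2.264, 0.022]
ft_force: [0.4, 1.1, 0.4]
gripper_width: 0.0298
gripper_force: 0.0
```

```bash
python3 -c "
from h import *
to((.554,.267,.16,0),(.554,.267,.04,0))
f=cap('scene');C=cloud(f);s=manip.silhouettes('scene','paint_marker')
if s: Q=C[s[0]['region']&(f['range_z']>0)];print(s[0]['p'],Q.mean(0),Q.min(0),Q.max(0))
f=cap('scene');C=cloud(f);s=manip.silhouettes('scene','gauge_anvil')
Q=C[s[0]['region']&(f['range_z']>0)];Q=Q[Q[:,2]>.055];print(Q.mean(0),np.ptp(Q,0))
"
```

```text
now [0.3986 0.2934 0.1736] yang 2.4 q6 27.4 zaxis [ 0.013  0.007 -1.   ] t 9.2 F [0.4 1.1 0.4] w 0.0298
(0.554, 0.267, 0.16, 0) -> [-0.0824, 0.3848, 0.0385] 0.0133
(0.554, 0.267, 0.04, 0) -> [-0.0844, 0.3809, 0.3385] 0.0133
0.59 [0.39358361 0.29649089 0.01731952] [0.38429199 0.21103813 0.0030527 ] [0.42336319 0.363648   0.02650589]
[0.5481798  0.26934998 0.06383732] [0.02762497 0.02711347 0.01347572]
```

Call:
{"api": "carry_out", "payload": {
  "motion": [
    [[-0.083, 0.385, 0.03], 0.013],
    [[-0.083, 0.385, 0.03], 0.013],
    [[-0.083, 0.385, 0.03], 0.013],
    [[-0.083, 0.385, 0.03], 0.013],
    [[-0.083, 0.385, 0.03], 0.013],
    [[-0.083, 0.385, 0.03], 0.013],
    [[-0.083, 0.385, 0.1], 0.013],
    [[-0.083, 0.385, 0.17], 0.013],
    [[-0.083, 0.385, 0.17], 0.013],
    [[-0.083, 0.385, 0.17], 0.013]
  ],
  "gripper": 0.4
}}

```text
clock: 10.4
eef_pos: [0.549, 0.2652, 0.0976]
orientation: [-2.218, -2.224, 0.001]
ft_force: [-0.6, 0.4, 0.1]
gripper_width: 0.0599
gripper_force: 0.0
```

```bash
python3 -c "
from h import *
to((.554,.267,.041,0))
f=cap('top');C=cloud(f);s=manip.silhouettes('top','gauge_anvil')
cv2.imwrite('pics/m4.png',cv2.resize(f['frame'][130:250,120:280,::-1],(800,600),interpolation=3))
"
```

```text
now [0.549  0.2652 0.0976] yang 0.14 q6 20.3 zaxis [-0.001 -0.    -1.   ] t 10.4 F [-0.6  0.4  0.1] w 0.0599
(0.554, 0.267, 0.041, 0) -> [0.0046, 0.0126, 0.1415] 0.0008
```

View pics/m4.png

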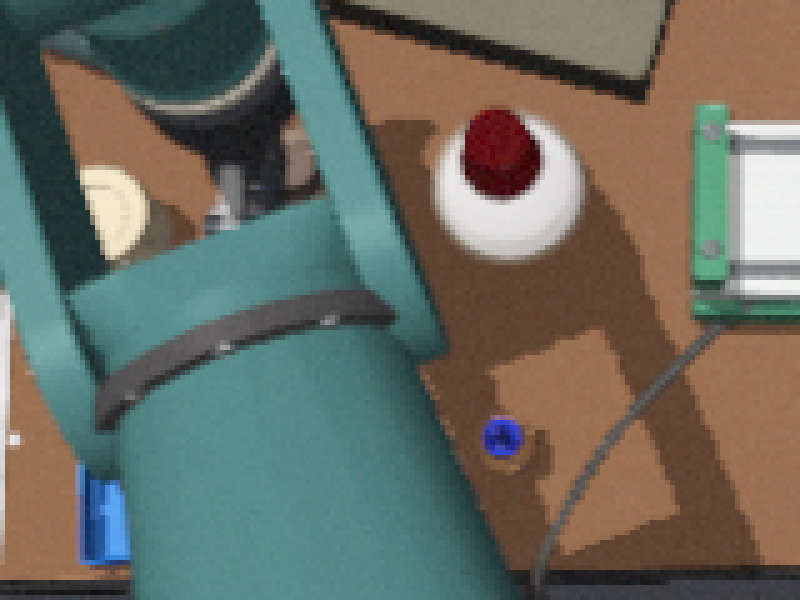

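The forearm hides the anvil from above (flask (510,185), glue (503,437) clear of it). I'll descend and check the pose before closing.

Call:
{"api": "carry_out", "payload": {
  "motion": [
    [[0.004, 0.012, 0.06], 0],
    [[0.004, 0.012, 0.1], 0],
    [[0.004, 0.012, 0.125], 0],
    [[0.004, 0.012, 0.138], 0],
    [[0.004, 0.012, 0.138], 0],
    [[0.004, 0.012, 0.138], 0]
  ]
}}

```text
clock: 11.1
eef_pos: [0.5556, 0.2664, 0.0427]
orientation: [2.22, 2.222, 0.001]
ft_force: [-0.2, -0.4, -0.0]
gripper_width: 0.0599
gripper_force: 0.0
```

```bash
python3 -c "
from h import *
to((.554,.267,.041,0))
f=cap('scene')
cv2.imwrite('pics/m5.png',cv2.resize(f['frame'][170:290,130:290,::-1],(800,600),interpolation=3))
"
```

```text
now [0.5556 0.2664 0.0427] yang 0.06 q6 20.3 zaxis [ 0.001  0.    -1.   ] t 11.1 F [-0.2 -0.4 -0. ] w 0.0599
(0.554, 0.267, 0.041, 0) -> [0.0016, -0.0041, 0.0043] 0.0003
```

View pics/m5.png

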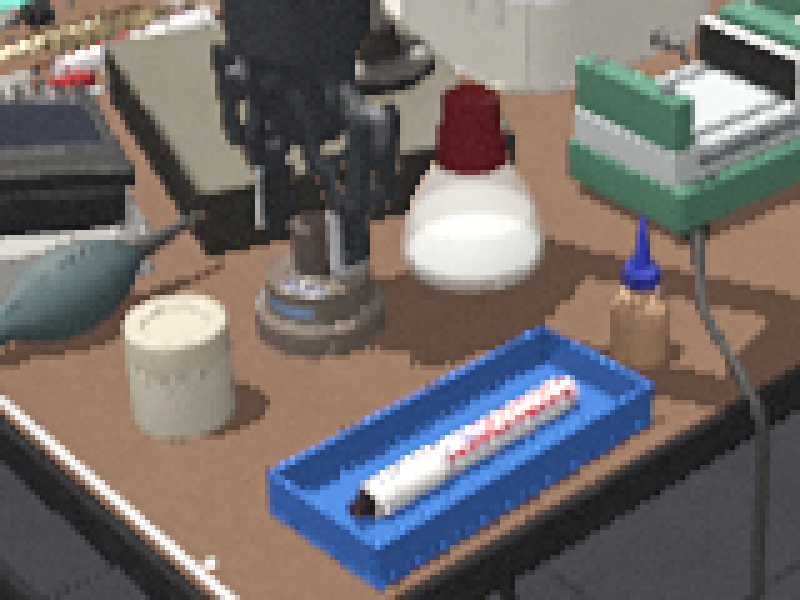

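Marker lies in the tray ((355,505)-(575,385)), and the fingers straddle the anvil post at (320,240). Gripping and lifting.

Call:
{"api": "carry_out", "payload": {
  "motion": [
    [[0, 0, 0], 0],
    [[0, 0, 0], 0],
    [[0, 0, 0], 0],
    [[0, 0, 0], 0],
    [[0, 0, 0], 0],
    [[0, 0, -0.02], 0],
    [[0, 0, -0.08], 0],
    [[0, 0, -0.16], 0],
    [[0, 0, -0.26], 0],
    [[0, 0, -0.36], 0],
    [[0, 0, -0.42], 0],
    [[0, 0, -0.42], 0]
  ],
  "gripper": -1
}}

```text
clock: 12.35
eef_pos: [0.5572, 0.2668, 0.2137]
orientation: [2.218, 2.22, 0.011]
ft_force: [0.6, 0.0, -8.1]
gripper_width: 0.0252
gripper_force: 60.4
```

```bash
python3 -c "
from h import *
print(vise(.037,0))
to((*vise(.037,0),.21,-1.8),(*vise(.037,0),.103,-1.8))
p,_,_=tool()
f=cap('scene');C=cloud(f);s=manip.silhouettes('scene','gauge_anvil')
Q=C[s[0]['region']&(f['range_z']>0)]-p;print(s[0]['p'],np.percentile(Q,[1,50,99],axis=0).round(3))
"
```

```text
[0.5262622  0.00508174]
now [0.5572 0.2668 0.2137] yang 0.05 q6 20.3 zaxis [ 0.007  0.002 -1.   ] t 12.35 F [ 0.6  0.  -8.1] w 0.0252
(np.float64(0.5262621980858908), np.float64(0.005081742733532069), 0.21, -1.8) -> [-0.6542, -0.0779, 0.0071] 0.0103
(np.float64(0.5262621980858908), np.float64(0.005081742733532069), 0.103, -1.8) -> [-0.6548, -0.0799, 0.2746] 0.0103
0.91 [[-0.035 -0.019 -0.039]
 [-0.019  0.013 -0.019]
 [ 0.016  0.035  0.022]]
```

Call:
{"api": "carry_out", "payload": {
  "motion": [
    [[-0.2, -0.025, 0], 0.004],
    [[-0.4, -0.05, 0], 0.007],
    [[-0.55, -0.07, 0], 0.01],
    [[-0.63, -0.077, 0], 0.01],
    [[-0.654, -0.078, 0], 0.01],
    [[-0.654, -0.078, 0], 0.01],
    [[-0.654, -0.078, 0], 0.01],
    [[-0.654, -0.078, 0.1], 0.01],
    [[-0.654, -0.078, 0.18], 0.01],
    [[-0.654, -0.078, 0.22], 0.01],
    [[-0.654, -0.078, 0.22], 0.01],
    [[-0.654, -0.078, 0.22], 0.01]
  ]
}}

```text
clock: 13.65
eef_pos: [0.5236, 0.0057, 0.1205]
orientation: [-2.252, -2.187, 0.003]
ft_force: [1.0, 0.4, -7.3]
gripper_width: 0.0246
gripper_force: 60.2
```

```bash
python3 -c "
from h import *
to((*vise(.037,0),.103,-1.8))
p,_,_=tool()
f=cap('scene');C=cloud(f);s=manip.silhouettes('scene','gauge_anvil')
Q=C[s[0]['region']&(f['range_z']>0)]-p;print(s[0]['p'],np.percentile(Q,[1,50,99],axis=0).round(3))
cv2.imwrite('pics/m6.png',cv2.resize(f['frame'][130:250,210:370,::-1],(800,600),interpolation=3))
"
```

```text
now [0.5236 0.0057 0.1205] yang -1.68 q6 -3.9 zaxis [-0.003  0.001 -1.   ] t 13.65 F [ 1.   0.4 -7.3] w 0.0246
(np.float64(0.5262621980858908), np.float64(0.005081742733532069), 0.103, -1.8) -> [-0.0013, 0.0069, 0.0438] 0.0007
0.9 [[-0.035 -0.123 -0.093]
 [-0.012  0.013 -0.012]
 [ 0.164  0.034  0.024]]
```

View pics/m6.png

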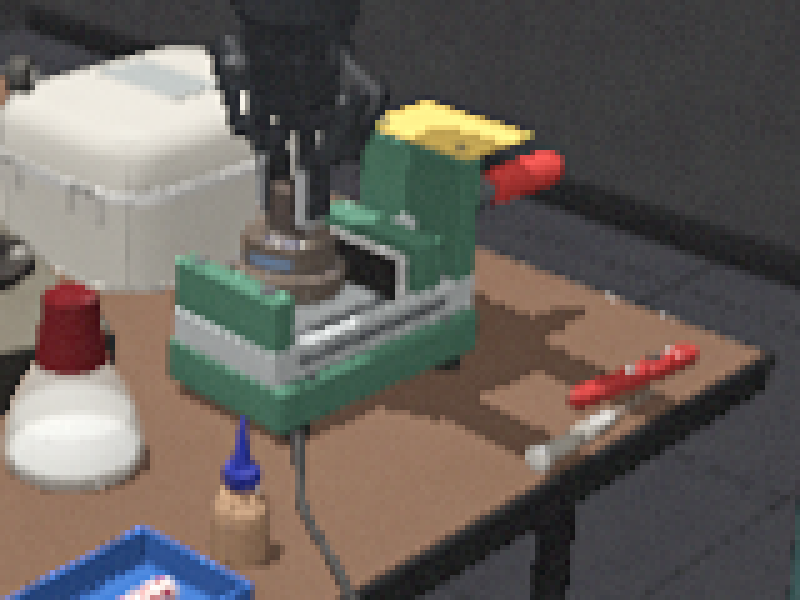

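The anvil hangs upright just above the bed between the jaws (crop (290,250)). Lowering.

Call:
{"api": "carry_out", "payload": {
  "motion": [
    [[-0.001, 0.006, 0.02], 0],
    [[-0.001, 0.006, 0.03], 0],
    [[-0.001, 0.006, 0.038], 0],
    [[-0.001, 0.006, 0.042], 0],
    [[-0.001, 0.006, 0.042], 0]
  ]
}}

```text
clock: 14.25
eef_pos: [0.5265, 0.0041, 0.1049]
orientation: [-2.255, -2.187, 0.001]
ft_force: [-0.2, -0.7, -9.3]
gripper_width: 0.0247
gripper_force: 60.5
```

Call:
{"api": "carry_out", "payload": {
  "motion": [
    [[0, 0, 0.004], 0],
    [[0, 0, 0.006], 0],
    [[0, 0, 0.007], 0],
    [[0, 0, 0.007], 0]
  ]
}}

```text
clock: 14.65
eef_pos: [0.5271, 0.0046, 0.1041]
orientation: [2.254, 2.187, 0.002]
ft_force: [-3.5, 2.9, 1.7]
gripper_width: 0.0246
gripper_force: 61.6
```

Call:
{"api": "carry_out", "payload": {
  "motion": [
    [[0, 0, 0], 0],
    [[0, 0, 0], 0],
    [[0, 0, 0], 0],
    [[0, 0, 0], 0],
    [[0, 0, 0], 0],
    [[0, 0, -0.03], 0],
    [[0, 0, -0.1], 0],
    [[0, 0, -0.2], 0],
    [[0, 0, -0.3], 0],
    [[0, 0, -0.3], 0]
  ],
  "gripper": 0.2
}}

```text
clock: 15.65
eef_pos: [0.5301, 0.0038, 0.2312]
orientation: [2.247, 2.179, 0.015]
ft_force: [0.8, 0.7, 1.1]
gripper_width: 0.0513
gripper_force: 0.0
```

```bash
cat > k.py <<'E'
from h import *
ex=np.array([np.cos(VA),np.sin(VA)]); ey=np.array([-np.sin(VA),np.cos(VA)])
def state(n):
    f=cap(n);C=cloud(f);hsv=cv2.cvtColor(f["frame"],cv2.COLOR_RGB2HSV)
    x,y,z=C[...,0],C[...,1],C[...,2];ok=f["range_z"]>0
    L=np.stack([(C[...,:2]-V0)@ex,(C[...,:2]-V0)@ey,z],-1)
    r=ok&((hsv[...,0]<8)|(hsv[...,0]>172))&(hsv[...,1]>150)&(z>.02)&(L[...,0]<-.10)&(L[...,0]>-.2)&(abs(L[...,1])<.065)
    if r.any(): print(n,"knob vise",r.sum(),L[r].mean(0).round(4),L[r].min(0).round(4),L[r].max(0).round(4))
    s=manip.silhouettes(n,"gauge_anvil")
    if s:
        Q=L[s[0]["region"]&ok]
        T=Q[(Q[:,2]>.115)&(Q[:,2]<.135)];B=Q[(Q[:,2]>.06)&(Q[:,2]<.102)&(abs(Q[:,1])<.05)]
        print(n,"anvil vise p",round(s[0]["p"],2),"post",T.mean(0).round(4) if len(T) else None,"base",B.min(0).round(4),B.max(0).round(4),"n",len(B))
    return f,L
E
python3 - <<'E'
from k import *
state("scene");state("top")
a=-1.8
to((*vise(.037,0),.25,a),(*vise(-.1765,.036),.25,a),(*vise(-.1765,.036),.087,a))
E
```

```text
scene knob vise 97 [-0.1399  0.0401  0.1178] [-0.1782  0.0297  0.1042] [-0.1098  0.0457  0.127 ]
scene anvil vise p 0.74 post [0.0429 0.003  0.1237] base [-0.0156 -0.0357  0.0649] [0.0671 0.0354 0.1019] n 194
top knob vise 145 [-0.1576  0.035   0.1199] [-0.1771  0.0222  0.1115] [-0.135   0.0447  0.1261]
top anvil vise p 0.73 post [0.0444 0.0004 0.1247] base [ 0.0089 -0.0289  0.0615] [0.0561 0.0328 0.1011] n 234
now [0.5262 0.0042 0.2216] yang -1.74 q6 -4.0 zaxis [-0.002  0.    -1.   ] t 15.85 F [-0.4  0.1 -0.9] w 0.0516
(np.float64(0.5262621980858908), np.float64(0.005081742733532069), 0.25, -1.8) -> [0.0022, 0.0, -0.071] 0.0003
(np.float64(0.48357376484954406), np.float64(-0.20718212057773897), 0.25, -1.8) -> [-0.5314, -0.0905, -0.0709] 0.0003
(np.float64(0.48357376484954406), np.float64(-0.20718212057773897), 0.087, -1.8) -> [-0.5314, -0.0898, 0.3366] 0.0003
```

Call:
{"api": "carry_out", "payload": {
  "motion": [
    [[-0.1, -0.02, 0], 0],
    [[-0.22, -0.04, 0], 0],
    [[-0.34, -0.06, 0], 0],
    [[-0.45, -0.075, 0], 0],
    [[-0.52, -0.084, 0], 0],
    [[-0.531, -0.084, 0.05], 0],
    [[-0.531, -0.084, 0.14], 0],
    [[-0.531, -0.084, 0.2], 0],
    [[-0.531, -0.084, 0.2], 0],
    [[-0.531, -0.084, 0.2], 0]
  ]
}}

```text
clock: 16.85
eef_pos: [0.486, -0.2067, 0.1414]
orientation: [-2.253, -2.185, 0.001]
ft_force: [0.6, 0.0, -0.0]
gripper_width: 0.0509
gripper_force: 0.0
```

Run:
```python
from k import *
f,L=state("scene");f2,L2=state("top")
to((*vise(-.1765,.0335),.091,-1.8))
cv2.imwrite('pics/m7.png',cv2.resize(f['frame'][130:250,210:370,::-1],(800,600),interpolation=3))
```

```text
scene knob vise 96 [-0.14    0.0403  0.1179] [-0.1759  0.0277  0.104 ] [-0.1113  0.0457  0.1267]
scene anvil vise p 0.66 post [0.0426 0.0038 0.1235] base [-0.0217 -0.0378  0.0612] [0.0852 0.045  0.1017] n 225
top knob vise 170 [-0.1516  0.036   0.1194] [-0.1759  0.0217  0.1072] [-0.1134  0.0448  0.127 ]
top anvil vise p 0.96 post [ 0.0381 -0.0007  0.1251] base [ 0.0065 -0.0346  0.0645] [0.0725 0.0315 0.1018] n 449
now [ 0.4877 -0.2075  0.1444] yang -1.72 q6 -27.5 zaxis [ 0.003 -0.002 -1.   ] t 17.05 F [0.5 0.4 0.8] w 0.0515
(np.float64(0.48607253125045835), np.float64(-0.2072606474754343), 0.091, -1.8) -> [0.0007, -0.0044, 0.1336] 0.0004
```

View pics/m7.png

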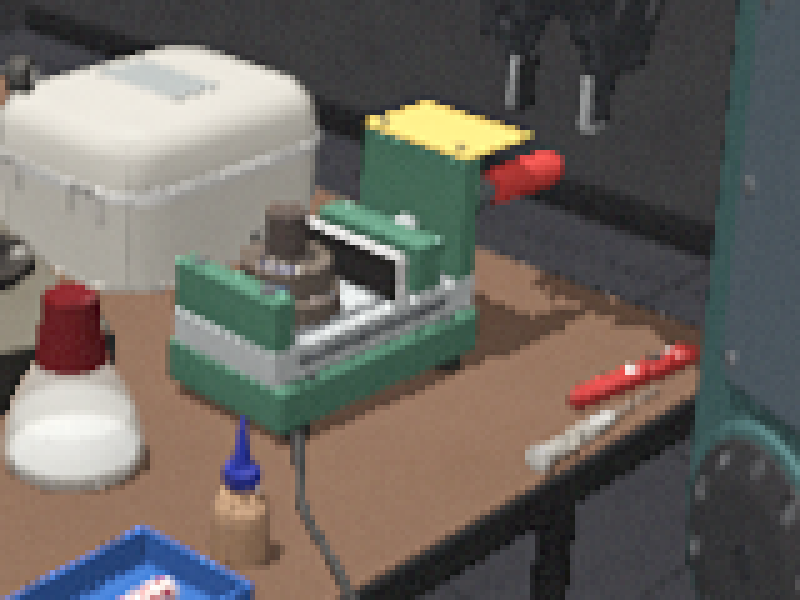

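The anvil stands upright by the fixed jaw (290,250), and the gripper is above the knob end (540,165). Descending onto the knob and closing.

Call:
{"api": "carry_out", "payload": {
  "motion": [
    [[0, -0.004, 0.05], 0],
    [[0, -0.004, 0.1], 0],
    [[0, -0.004, 0.125], 0],
    [[0, -0.004, 0.133], 0],
    [[0, -0.004, 0.133], 0],
    [[0, -0.004, 0.133], 0]
  ]
}}

```text
clock: 17.65
eef_pos: [0.4859, -0.2075, 0.0906]
orientation: [2.253, 2.186, 0.001]
ft_force: [0.0, -1.0, -0.8]
gripper_width: 0.0515
gripper_force: 0.0
```

Call:
{"api": "carry_out", "payload": {
  "motion": [
    [[0, 0, 0], 0],
    [[0, 0, 0], 0],
    [[0, 0, 0], 0],
    [[0, 0, 0], 0],
    [[0, 0, 0], 0],
    [[0, 0, 0], 0]
  ],
  "gripper": -1
}}

```text
clock: 18.25
eef_pos: [0.4853, -0.2074, 0.0896]
orientation: [2.254, 2.187, -0.0]
ft_force: [-0.2, -1.0, 0.7]
gripper_width: 0.0217
gripper_force: 58.6
```

Run:
```python
from k import *
state("scene");state("top")
to((*vise(-.1765,.0335),.091,-1.8))
p,_,_=tool(); print("tcp vise",(p[:2]-V0)@ex,(p[:2]-V0)@ey)
```

```text
scene knob vise 92 [-0.1374  0.0407  0.117 ] [-0.1705  0.0287  0.1028] [-0.1105  0.0488  0.1254]
scene anvil vise p 0.51 post [0.044  0.0034 0.1233] base [-0.0164 -0.0338  0.0634] [0.0758 0.0434 0.1018] n 191
top knob vise 125 [-0.1452  0.0363  0.1185] [-0.1681  0.0217  0.1063] [-0.1136  0.0453  0.1253]
top anvil vise p 0.61 post [ 0.0383 -0.0004  0.1248] base [ 0.0065 -0.0266  0.0719] [0.0724 0.0317 0.1018] n 409
now [ 0.4851 -0.2073  0.0894] yang -1.74 q6 -27.5 zaxis [ 0.    -0.001 -1.   ] t 18.45 F [ 1.2 -1.5  0.6] w 0.0219
(np.float64(0.48607253125045835), np.float64(-0.2072606474754343), 0.091, -1.8) -> [0.0002, 0.0024, -0.004] 0.0003
tcp vise -0.17660044011377532 0.0344468984039828
```

Call:
{"api": "carry_out", "payload": {
  "motion": [
    [[0, 0.0185, -0.0202], 0],
    [[0, 0.0416, -0.0349], 0],
    [[0, 0.0677, -0.0432], 0],
    [[0, 0.0951, -0.0443], 0],
    [[0, 0.1219, -0.0384], 0],
    [[0, 0.1462, -0.0257], 0],
    [[0, 0.1462, -0.0257], 0],
    [[0, 0.1462, -0.0257], 0]
  ]
}}

```text
clock: 19.25
eef_pos: [0.5441, -0.209, 0.0989]
orientation: [2.255, 2.187, 0.0]
ft_force: [-0.3, -4.1, -4.6]
gripper_width: 0.0216
gripper_force: 59.0
```

```bash
cat >> k.py <<'E'
def rep(th=None):
    o=manip.get_obs();p=np.array(o["eef_pos"]);l=p[:2]-V0
    a=np.degrees(np.arctan2(-(l@ey),p[2]+.019-.085)); print("tcp vise",(l@ex).round(4),(l@ey).round(4),"z",p[2].round(4),"grasp angle",a.round(1),"R",np.hypot(l@ey,p[2]+.019-.085).round(4),"F",np.round(o["ft_force"],1),"w",o["gripper_width"].round(4))
def plan(t0,ths):
    for t in ths: print([[0,round(.105*(np.sin(np.radians(t))-np.sin(np.radians(t0))),4),round(-.105*(np.cos(np.radians(t))-np.cos(np.radians(t0))),4)],0],end=", ")
    print()
E
python3 - <<'E'
from k import *
rep()
state("scene");state("top")
plan(35,range(50,216,15))
E
```

```text
Traceback (most recent call last):
  File "k.py", line 17, in rep
    a=np.degrees(np.arctan2(-(l@ey),p[2]+.019-.085)); print("tcp vise",(l@ex).round(4),(l@ey).round(4),"z",p[2].round(4),"grasp angle",a.round(1),"R",np.hypot(l@ey,p[2]+.019-.085).round(4),"F",np.round(o["ft_force"],1),"w",o["gripper_width"].round(4))
                                                                                                                                                                                                                               ^^^^^^^^^^^^^^^^^^^^^^^^
AttributeError: 'float' object has no attribute 'round'
```

```bash
sed -i 's/o\["gripper_width"\].round(4)/np.round(o["gripper_width"],4)/' k.py
python3 - <<'E'
from k import *
rep()
state("scene");state("top")
plan(35,range(50,216,15))
E
```

```text
tcp vise -0.1764 -0.0245 z 0.0989 grasp angle 36.6 R 0.0411 F [-0.3 -4.1 -4.6] w 0.0216
scene anvil vise p 0.75 post [0.0425 0.0028 0.1237] base [-0.0126 -0.0329  0.0631] [0.0674 0.0352 0.1018] n 189
top knob vise 74 [-0.1504 -0.0242  0.129 ] [-0.1624 -0.0353  0.1199] [-0.1408 -0.0131  0.1338]
top anvil vise p 0.57 post [ 0.0381 -0.0007  0.1249] base [-0.0002 -0.0358  0.0601] [0.0726 0.033  0.1018] n 506
[[0, np.float64(0.0202), np.float64(0.0185)], 0], [[0, np.float64(0.0349), np.float64(0.0416)], 0], [[0, np.float64(0.0432), np.float64(0.0678)], 0], [[0, np.float64(0.0444), np.float64(0.0952)], 0], [[0, np.float64(0.0384), np.float64(0.1219)], 0], [[0, np.float64(0.0258), np.float64(0.1462)], 0], [[0, np.float64(0.0073), np.float64(0.1664)], 0], [[0, np.float64(-0.0159), np.float64(0.1812)], 0], [[0, np.float64(-0.042), np.float64(0.1894)], 0], [[0, np.float64(-0.0694), np.float64(0.1906)], 0], [[0, np.float64(-0.0961), np.float64(0.1847)], 0], [[0, np.float64(-0.1205), np.float64(0.172)], 0],
```

Call:
{"api": "carry_out", "payload": {
  "motion": [
    [[0, 0.0202, 0.0185], 0],
    [[0, 0.0349, 0.0416], 0],
    [[0, 0.0432, 0.0678], 0],
    [[0, 0.0444, 0.0952], 0],
    [[0, 0.0384, 0.1219], 0],
    [[0, 0.0384, 0.1219], 0]
  ]
}}

```text
clock: 20.05
eef_pos: [0.5583, -0.2095, 0.0496]
orientation: [-2.255, -2.187, 0.001]
ft_force: [-2.0, -5.1, -2.7]
gripper_width: 0.0218
gripper_force: 59.2
```

Run:
```python
from k import *
rep()
plan(110,range(125,276,15))
```

```text
tcp vise -0.1765 -0.0387 z 0.0496 grasp angle 113.0 R 0.0421 F [-2.  -5.1 -2.7] w 0.0218
[[0, np.float64(-0.0127), np.float64(0.0243)], 0], [[0, np.float64(-0.0312), np.float64(0.0445)], 0], [[0, np.float64(-0.0543), np.float64(0.0593)], 0], [[0, np.float64(-0.0804), np.float64(0.0675)], 0], [[0, np.float64(-0.1078), np.float64(0.0687)], 0], [[0, np.float64(-0.1346), np.float64(0.0628)], 0], [[0, np.float64(-0.1589), np.float64(0.0501)], 0], [[0, np.float64(-0.1791), np.float64(0.0316)], 0], [[0, np.float64(-0.1938), np.float64(0.0085)], 0], [[0, np.float64(-0.2021), np.float64(-0.0177)], 0], [[0, np.float64(-0.2033), np.float64(-0.0451)], 0],
```

Call:
{"api": "carry_out", "payload": {
  "motion": [
    [[0, -0.0127, 0.0243], 0],
    [[0, -0.0312, 0.0445], 0],
    [[0, -0.0543, 0.0593], 0],
    [[0, -0.0804, 0.0675], 0],
    [[0, -0.0804, 0.0675], 0]
  ]
}}

```text
clock: 20.55
eef_pos: [0.5245, -0.2085, 0.023]
orientation: [-2.254, -2.186, 0.003]
ft_force: [-1.3, -4.5, -2.3]
gripper_width: 0.0218
gripper_force: 59.3
```

Run:
```python
from k import *
rep()
plan(170,range(185,336,15))
```

```text
tcp vise -0.1765 -0.0049 z 0.023 grasp angle 173.4 R 0.0432 F [-1.3 -4.5 -2.3] w 0.0218
[[0, np.float64(-0.0274), np.float64(0.0012)], 0], [[0, np.float64(-0.0541), np.float64(-0.0047)], 0], [[0, np.float64(-0.0785), np.float64(-0.0174)], 0], [[0, np.float64(-0.0987), np.float64(-0.0359)], 0], [[0, np.float64(-0.1134), np.float64(-0.059)], 0], [[0, np.float64(-0.1216), np.float64(-0.0852)], 0], [[0, np.float64(-0.1228), np.float64(-0.1126)], 0], [[0, np.float64(-0.1169), np.float64(-0.1393)], 0], [[0, np.float64(-0.1042), np.float64(-0.1636)], 0], [[0, np.float64(-0.0857), np.float64(-0.1838)], 0], [[0, np.float64(-0.0626), np.float64(-0.1986)], 0],
```

Call:
{"api": "carry_out", "payload": {
  "motion": [
    [[0, -0.0274, 0.0012], 0],
    [[0, -0.0541, -0.0047], 0],
    [[0, -0.0785, -0.0174], 0],
    [[0, -0.0987, -0.0359], 0],
    [[0, -0.1134, -0.059], 0],
    [[0, -0.1216, -0.0852], 0],
    [[0, -0.1228, -0.1126], 0],
    [[0, -0.1169, -0.1393], 0],
    [[0, -0.1042, -0.1636], 0],
    [[0, -0.0857, -0.1838], 0],
    [[0, -0.0626, -0.1986], 0],
    [[0, -0.0626, -0.1986], 0]
  ]
}}

```text
clock: 21.75
eef_pos: [0.5037, -0.2078, 0.104]
orientation: [2.253, 2.186, 0.002]
ft_force: [1.6, -5.1, -1.3]
gripper_width: 0.0219
gripper_force: 59.3
```

Run:
```python
from k import *
rep()
state("scene");state("top")
plan(335,range(350,501,15))
```

```text
tcp vise -0.1765 0.0158 z 0.104 grasp angle -22.6 R 0.0412 F [ 1.6 -5.1 -1.3] w 0.0219
scene knob vise 39 [-0.1433  0.0245  0.126 ] [-0.1752  0.016   0.1176] [-0.1151  0.0284  0.1383]
scene anvil vise p 0.85 post [0.0424 0.0032 0.1235] base [-0.0159 -0.0357  0.0636] [0.0823 0.0456 0.1016] n 207
top knob vise 89 [-0.1521  0.0159  0.1342] [-0.1664  0.0038  0.1272] [-0.1402  0.0261  0.1409]
top anvil vise p 0.87 post [ 0.0382 -0.0006  0.1248] base [ 0.0038 -0.0341  0.0602] [0.0701 0.0336 0.1002] n 485
[[0, np.float64(0.0261), np.float64(-0.0082)], 0], [[0, np.float64(0.0535), np.float64(-0.0094)], 0], [[0, np.float64(0.0803), np.float64(-0.0035)], 0], [[0, np.float64(0.1046), np.float64(0.0092)], 0], [[0, np.float64(0.1248), np.float64(0.0277)], 0], [[0, np.float64(0.1395), np.float64(0.0508)], 0], [[0, np.float64(0.1478), np.float64(0.0769)], 0], [[0, np.float64(0.149), np.float64(0.1043)], 0], [[0, np.float64(0.143), np.float64(0.1311)], 0], [[0, np.float64(0.1304), np.float64(0.1554)], 0], [[0, np.float64(0.1119), np.float64(0.1756)], 0],
```

Call:
{"api": "carry_out", "payload": {
  "motion": [
    [[0, 0.0261, -0.0082], 0],
    [[0, 0.0535, -0.0094], 0],
    [[0, 0.0803, -0.0035], 0],
    [[0, 0.1046, 0.0092], 0],
    [[0, 0.1248, 0.0277], 0],
    [[0, 0.1395, 0.0508], 0],
    [[0, 0.1478, 0.0769], 0],
    [[0, 0.149, 0.1043], 0],
    [[0, 0.143, 0.1311], 0],
    [[0, 0.1304, 0.1554], 0],
    [[0, 0.1304, 0.1554], 0],
    [[0, 0.1304, 0.1554], 0]
  ]
}}

```text
clock: 23.15
eef_pos: [0.5532, -0.2093, 0.0402]
orientation: [-2.255, -2.187, 0.002]
ft_force: [-1.7, -5.8, -1.5]
gripper_width: 0.0219
gripper_force: 59.4
```

Run:
```python
from k import *
rep()
f,L=state("scene");state("top")
g=f["frame"][130:250,210:370,::-1]
cv2.imwrite('pics/m8.png',cv2.resize(g[40:100,20:100],(800,600),interpolation=3))
to((.5,-.208,.05,-1.8))
```

```text
tcp vise -0.1765 -0.0336 z 0.0402 grasp angle 127.5 R 0.0424 F [-1.7 -5.8 -1.5] w 0.0219
scene anvil vise p 0.55 post [0.0448 0.0031 0.1236] base [-0.0001 -0.0298  0.0689] [0.0717 0.0361 0.102 ] n 176
top knob vise 4 [-0.1583 -0.0394  0.0713] [-0.1591 -0.0441  0.0689] [-0.1574 -0.0354  0.0744]
top anvil vise p 0.58 post [ 0.0403 -0.0002  0.1249] base [ 0.0065 -0.0323  0.0635] [0.0727 0.0341 0.1017] n 468
now [ 0.5532 -0.2093  0.0403] yang -1.75 q6 -24.4 zaxis [-0.001 -0.    -1.   ] t 23.35 F [-0.9 -5.3 -0.9] w 0.0218
(0.5, -0.208, 0.05, -1.8) -> [-0.0008, -0.1332, -0.0241] 0.0003
```

View pics/m8.png

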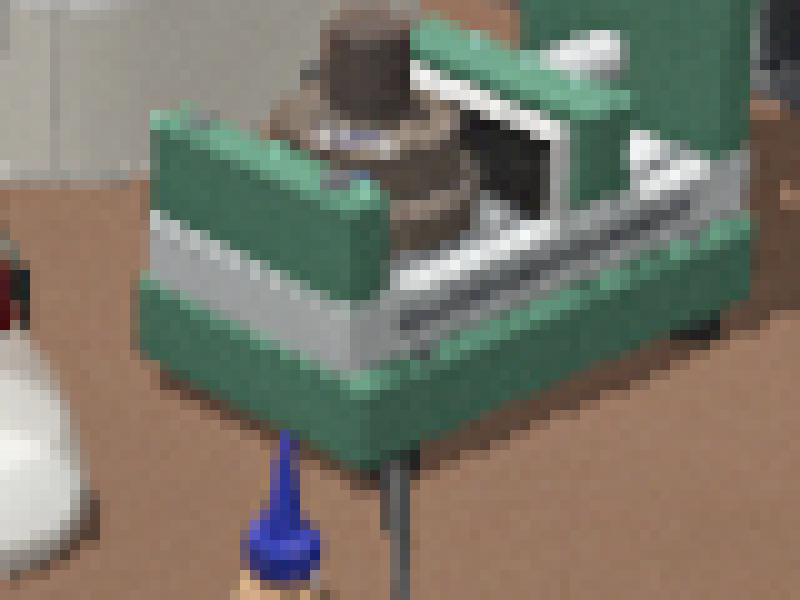

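The moving jaw face has closed on the anvil, which stands upright against the fixed jaw (crop (380,150)). The crank is at about 845°, so by the numbers the face is pushed in about 5.6 mm. I'll release the knob and back off the end.

Call:
{"api": "carry_out", "payload": {
  "motion": [
    [[0, 0, 0], 0],
    [[0, 0, 0], 0],
    [[0, 0, 0], 0],
    [[0, 0, 0], 0],
    [[-0.05, 0, 0], 0],
    [[-0.12, 0, 0], 0],
    [[-0.15, 0, 0], 0],
    [[-0.15, 0, -0.1], 0],
    [[-0.15, 0, -0.2], 0],
    [[-0.15, 0, -0.35], 0],
    [[-0.15, 0, -0.35], 0]
  ],
  "gripper": 0
}}

```text
clock: 24.45
eef_pos: [0.5549, -0.2703, 0.1894]
orientation: [2.246, 2.179, 0.007]
ft_force: [0.3, -0.5, 0.0]
gripper_width: 0.0428
gripper_force: 0.0
```

Run:
```python
from k import *
rep()
f,L=state("scene");f2,L2=state("top")
f0=np.load("top0.npz");C=cloud(f0);L0=np.stack([(C[...,:2]-V0)@ex,(C[...,:2]-V0)@ey,C[...,2]],-1)
for fr,l in((f0["frame"],L0),(f2["frame"],L2)):
    h=cv2.cvtColor(fr,cv2.COLOR_RGB2HSV); m=(h[...,0]>50)&(h[...,0]<90)&(h[...,1]>60)&(l[...,2]>.085)&(l[...,2]<.11)&(abs(l[...,1])<.046)&(l[...,0]>-.07)&(l[...,0]<.03)
    print("jaw green x",np.percentile(l[m][:,0],[2,10,50,90,98]).round(4),m.sum())
    m=(h[...,1]<60)&(h[...,2]>120)&(l[...,2]>.085)&(l[...,2]<.1)&(abs(l[...,1])<.046)&(l[...,0]>-.07)&(l[...,0]<.06)
    print("white face x",np.percentile(l[m][:,0],[2,10,50,90,98]).round(4) if m.any() else None,m.sum())
for t in("solvent_flask_center","cream_jar_center","glue_bottle_center","paint_marker"):
    print(t,[(round(r["p"],2),np.round(w(f2,r["point"]),3).tolist()) for r in manip.find_in("top",t)[:2]],[(round(r["p"],2),np.round(w(f,r["point"]),3).tolist()) for r in manip.find_in("scene",t)[:1]])
cv2.imwrite('pics/m9.png',cv2.resize(f2['frame'][130:250,240:400,::-1],(800,600),interpolation=3))
```

```text
tcp vise -0.2373 -0.0373 z 0.1894 grasp angle 16.8 R 0.129 F [ 0.3 -0.5  0. ] w 0.0428
scene anvil vise p 0.72 post [0.045  0.0023 0.1233] base [-0.0032 -0.0269  0.0621] [0.077  0.0444 0.1017] n 188
top knob vise 60 [-0.1672 -0.0336  0.0702] [-0.1776 -0.0454  0.0613] [-0.1577 -0.0235  0.075 ]
top anvil vise p 0.87 post [ 0.0406 -0.0004  0.1251] base [ 0.0066 -0.0339  0.0601] [0.0727 0.0336 0.1008] n 476
jaw green x [-0.0538 -0.0521 -0.0429 -0.0337 -0.0327] 323
white face x [-0.0686 -0.0618 -0.0193 -0.0143 -0.014 ] 188
jaw green x [-0.0298 -0.0281 -0.0185 -0.0094 -0.0088] 323
white face x [-0.0644 -0.0545  0.0006  0.053   0.0583] 303
solvent_flask_center [(0.81, [0.538, 0.151, 0.046])] [(0.91, [0.533, 0.17, 0.044])]
cream_jar_center [(0.91, [0.529, 0.362, 0.052])] [(0.82, [0.513, 0.373, 0.046])]
glue_bottle_center [(0.4, [0.406, 0.157, 0.039])] [(0.63, [0.402, 0.171, 0.036])]
paint_marker [(0.77, [0.399, 0.294, 0.02])] [(0.53, [0.398, 0.303, 0.014])]
```

View pics/m9.png

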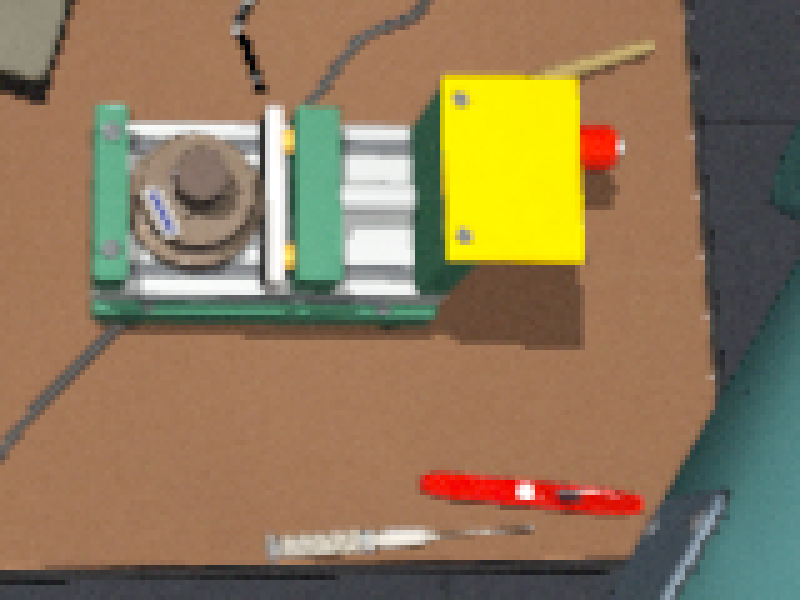

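The jaw advanced 24.1 mm, so the face is pushed in about 5 mm. The anvil is against the fixed jaw ((195,200) in the picture), the marker is in the tray, and the bystanders haven't moved.

```bash
python3 -c "
from cell import manip
print(manip.sign_off())"
```

```text
the job is handed in; nothing more can be done
None
```

The job is handed in at about 25 s: the marker lies in the blue tray, the anvil stands upright against the fixed jaw with the moving face pushed in an estimated 5 mm or so (4 mm is firm), and the flask, jar and glue bottle haven't moved.

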